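Clear the potting bench and brush out the beaker

TASK

Clear down the potting bench: take the bottle brush from its caddy, scrub out the steel beaker with two full strokes, each right down to the bottom and back up until the tip of the brush is near the mouth, and stand the brush back in its caddy head down, leaving the beaker standing where it is. Sort every pot, plant label and scoop lying on the bench into the grey tray that already holds one of its kind, leaving the samples in their trays. Do not disturb the white jar or the stack of glass dishes.

Things in the scene. Friction and masses are not known exactly. Their poses are not given: they have to be found in the camera images.
- pot1: empty square nursery pot, black plastic, 54 x 54 x 60 high with a 58 mm rim (the rim is only seen, grip width 54), walls 4 thick, open top; starts upright; origin at the centre of its underside, z up. 30 to 52 g. To be sorted. May be absent in a run.
- pot2: empty square nursery pot, black plastic, 54 x 54 x 60 high with a 58 mm rim (the rim is only seen, grip width 54), walls 4 thick, open top; starts upright; origin at the centre of its underside, z up. 30 to 52 g. To be sorted. May be absent in a run.
- label1: T-shaped wooden plant label lying flat, 110 long, 7 thick: stem 14 wide from x = -55 to +25, cross head 50 wide (y) x 30 from x = +25 to +55; origin on the underside midway along its length; centre of mass at about x = +16. 23 to 39 g. To be sorted. May be absent in a run.
- label2: T-shaped wooden plant label lying flat, 110 long, 7 thick: stem 14 wide from x = -55 to +25, cross head 50 wide (y) x 30 from x = +25 to +55; origin on the underside midway along its length; centre of mass at about x = +16. 23 to 39 g. To be sorted. May be absent in a run.
- scoop1: potting scoop lying flat: wooden handle 16 wide x 16 high from x = -65 to +5, steel blade 44 wide, open box shape with 22 high sides from x = +5 to +65 (mouth at +x); origin on the underside midway along its length; centre of mass near x = 0. 60 to 104 g. To be sorted. May be absent in a run.
- scoop2: potting scoop lying flat: wooden handle 16 wide x 16 high from x = -65 to +5, steel blade 44 wide, open box shape with 22 high sides from x = +5 to +65 (mouth at +x); origin on the underside midway along its length; centre of mass near x = 0. 60 to 104 g. To be sorted. May be absent in a run.
- pot_s: sample, already in its tray, of the same make: empty square nursery pot, black plastic, 54 x 54 x 60 high with a 58 mm rim (the rim is only seen, grip width 54), walls 4 thick, open top; starts upright; origin at the centre of its underside, z up. 30 to 52 g
- label_s: sample, already in its tray, of the same make: T-shaped wooden plant label lying flat, 110 long, 7 thick: stem 14 wide from x = -55 to +25, cross head 50 wide (y) x 30 from x = +25 to +55; origin on the underside midway along its length; centre of mass at about x = +16. 23 to 39 g
- scoop_s: sample, already in its tray, of the same make: potting scoop lying flat: wooden handle 16 wide x 16 high from x = -65 to +5, steel blade 44 wide, open box shape with 22 high sides from x = +5 to +65 (mouth at +x); origin on the underside midway along its length; centre of mass near x = 0. 60 to 104 g
- tray_pots: shallow open grey plastic tray, fixed to the bench, outside 170 (its x) x 200 (its y) x 40 high, walls and floor 4 thick; origin at the centre of its underside. It is the tray that already holds the sample pot (lying towards its +x side); the three trays look alike and their places swap
- tray_labels: shallow open grey plastic tray, fixed to the bench, outside 170 (its x) x 200 (its y) x 40 high, walls and floor 4 thick; origin at the centre of its underside. It is the tray that already holds the sample label (lying towards its +x side); the three trays look alike and their places swap
- tray_scoops: shallow open grey plastic tray, fixed to the bench, outside 170 (its x) x 200 (its y) x 40 high, walls and floor 4 thick; origin at the centre of its underside. It is the tray that already holds the sample scoop (lying towards its +x side); the three trays look alike and their places swap
- beaker: loose round stainless-steel beaker without a handle, 0.5 kg, mouth outside diameter 84, 110 high, walls 4 and floor 5 thick, narrowing to 67 inside at the bottom; stands upright and open; origin at the centre of its underside, z up. It swaps places with the caddy
- caddy: brush caddy, fixed: upright dark steel tube, outside diameter 58, inside 48, 80 high, on a round foot of 90 diameter; its inner floor is 8 above its origin, which is at the centre of the underside
- caddy_floor (a point): centre of the caddy's inner floor
- brush: bottle brush, stiff, 205 long, standing head down in the caddy (it may lean some degrees): white bristle head of 32 diameter over the lowest 81, thin steel stem, round wooden handle of 20 diameter from 120 to 205 above its origin, which is the lower end of the head; z runs up along the handle. 52 to 91 g
- brush_tip (a point): lower end of the brush head (the brush's origin)
- jar: bystander: closed white jar, 60 diameter, 100 high; origin at its underside
- dishes: bystander: stack of glass dishes, 90 diameter, 45 high; origin at its underside
There are look-alikes about, which are no part of the job. What is shaped like the label2 but blue is not meant.

How it is judged (in metres and radians):
On the way, in this order (a step that is already met when the one before it is completed fails the run):
1. the brush head is down at the bottom of the beaker (tip within 20 mm of its underside's level) (horizontal distance between brush_tip and beaker below 0.036 m and z of brush_tip in the frame of beaker below 0.02 m), for 0.1 s.
2. the brush is drawn up to the mouth of the beaker (tip 70 to 130 mm above its underside, still over the beaker) (horizontal distance between brush_tip and beaker below 0.036 m and z of brush_tip in the frame of beaker between 0.07 and 0.13 m), for 0.1 s.
3. the brush is down at the bottom a second time (all of step 1), for 0.1 s.
4. the brush is drawn up to the mouth a second time (all of step 2), for 0.1 s.
At the end, for the whole second after the job is handed in: all pots, labels and scoops present rest in their kind's tray (origin inside, under 55 mm up); brush head down in the caddy (tip within 20 mm of the axis, under 30 mm up, leaning under 0.3 rad); beaker upright, within 50 mm of its start (x of pot1 in the frame of tray_pots between -0.082 and 0.082 m and y of pot1 in the frame of tray_pots between -0.097 and 0.097 m and z of each of pot1, pot2, pot_s in the frame of tray_pots below 0.055 m and linear speed of each of pot1, pot2, label1, label2, scoop1, scoop2, pot_s, label_s, scoop_s, brush below 0.03 m/s and x of pot2 in the frame of tray_pots between -0.082 and 0.082 m and y of pot2 in the frame of tray_pots between -0.097 and 0.097 m and x of label1 in the frame of tray_labels between -0.082 and 0.082 m and y of label1 in the frame of tray_labels between -0.097 and 0.097 m and z of each of label1, label2, label_s in the frame of tray_labels below 0.055 m and x of label2 in the frame of tray_labels between -0.082 and 0.082 m and y of label2 in the frame of tray_labels between -0.097 and 0.097 m and x of scoop1 in the frame of tray_scoops between -0.082 and 0.082 m and y of scoop1 in the frame of tray_scoops between -0.097 and 0.097 m and z of each of scoop1, scoop2, scoop_s in the frame of tray_scoops below 0.055 m and x of scoop2 in the frame of tray_scoops between -0.082 and 0.082 m and y of scoop2 in the frame of tray_scoops between -0.097 and 0.097 m and x of pot_s in the frame of tray_pots between -0.082 and 0.082 m and y of pot_s in the frame of tray_pots between -0.097 and 0.097 m and x of label_s in the frame of tray_labels between -0.082 and 0.082 m and y of label_s in the frame of tray_labels between -0.097 and 0.097 m and x of scoop_s in the frame of tray_scoops between -0.082 and 0.082 m and y of scoop_s in the frame of tray_scoops between -0.097 and 0.097 m and horizontal distance between brush_tip and caddy_floor below 0.02 m and z of brush_tip in the frame of caddy below 0.03 m and angle between brush's own z axis and vertical below 0.3 rad and angle between beaker's own z axis and vertical below 0.1 rad and height (world z) of beaker below 0.01 m and distance of beaker from where it was at the start of the episode below 0.05 m); the robot touches nothing.
It fails at once if jar pushed more than 30 mm (distance of jar from where it was at the start of the episode above 0.03 m).
It fails at once if dishes pushed more than 30 mm (distance of dishes from where it was at the start of the episode above 0.03 m).
It fails at once if the beaker is tipped over (angle between beaker's own z axis and vertical above 0.6 rad).
Of pot1, pot2, label1, label2, scoop1, scoop2 only 4 to 6 are there at a start; the rules pass over those that are not, and their reading is None.
At some moment in a run one of pot1, pot2, label1, label2, scoop1, scoop2 may be knocked a few centimetres aside while the robot is not near it.
It also fails if it takes over 210 s, if anything falls off the work surface, if the arm or the gripper's body presses on something with over 40 N, if the wrist force passes 120 N, or if a joint passes its speed limit or range.

ROBOT

A 7-joint arm with a two-finger parallel gripper is mounted at the origin on the work surface. World frame = base frame: x ahead of the robot, y to its left, z up, the work surface at z = 0. Lengths are in m, angles in degrees, forces in N, time in s.
With the tool pointing down it reaches from about 0.425 to 1.025 m from the base axis. Payload 3.6 kg.
Tool frame: the origin (TCP) lies on the centre line of the jaws, within the pads' length; the fingertips stand ctrl.finger_overhang ahead of it and the grasp point (between the pads) lies 5 mm behind it (ctrl.finger_overhang is the distance from the TCP to the fingertips, in m); z points along the fingers, y is the line along which they close (so a half turn about z gives the same grasp; the last joint's range is limited). The gripper opens to 85 mm and grips with 20 to 120 N. Pads are 22 mm wide; open, the fingers measure 114 mm over their backs; the gripper's body (76 mm by 85 mm) begins 54 mm behind the grasp point. The pads swing forward as they close: fully open they stand 13 mm farther back than shut.
Start: joints at [69.07, 33.873, 2.773, 92.16, -1.908, 54.013, -1.931], TCP at [0.195, -0.698, 0.245] pointing down, gripper open.
Joint ranges: [-153.93, 153.93], [-27.13, 128.08], [-72.61, 78.16], [10.71, 143.7], [-87.88, 267.88], [4.46, 118.87], [-176.78, 176.78]. Speed limits (degrees/s): [147.25, 147.25, 180, 180, 180, 180, 180].

INTERFACE

Orientations are given as [roll, pitch, yaw] about the fixed x, y, z axes, in that order (R = Rz(yaw) Ry(pitch) Rx(roll)).
In Python, from station import ctrl gives the robot as it stands. The module is installed in compiled form; this text tells all that it offers.
- The arm moves only by the tool apply_moves, never from a script. Its argument "deltas" is a list of rows, each a list of 3 entries, a list of its own where there are three numbers: the shift along the tool's x, y, z in m, then the turn about the tool's z in rad, then the opening, from 0 (shut) to 1 (fully open). In form: [[[dx, dy, dz], roll, hand], ...]. A call has 1 to 20 rows; each row is the pose to reach, as a shift and turn from the pose commanded when the call began, along the tool's axes at that moment; what a row does not reach only later rows make up. A row lasts 1/10 s, in which the tool goes at most 50 mm and 8.59 degrees, less where a joint would pass 70% of its speed; a pose out of reach is approached as far as the arm can. A call with a gripper value outside its range is refused whole. The fingers move at their own pace and stop on an object; "newtons" is the grip in N (left out, the last holds). Time passes only in rows, so rows that repeat a pose let the fingers close. It gives the time, the measured TCP pose, the force, the opening and the grip force at its end, in the units of the state.
- ctrl.sense(): the state, without advancing time (a new reading comes with each control period).
- ctrl.snapshot(name): name is "side" or "top"; returns (picture, depth): 400x640x3 uint8, red, green, blue; 400x640 float32, m along the optical axis (not along the pixel's ray), 0 where there is no reading.
- ctrl.camera_info(name): a dict with "K" (3x3 intrinsics, pixels), "k1" (the pictures are not rectified: a ray, as slopes to the right and down, at radius r is drawn at 1 + k1 r^2 times it, then the intrinsics apply), "eye" and "attitude" of the camera in the world. Camera axes: x right, y up, looking along -z (the intrinsics and any distortion apply to the point x, -y, -z); pixel columns grow to the right and rows downward; lengths in m; the calibration is good to about 2 mm. A picture is of the moment at which its call begins. camera_info takes no time and is no camera call.
- ctrl.finish_job(): hands the job in; it is judged then, once.
Trained networks look in the newest picture that a camera, given by its name, has taken for a name from the list of things; names that differ only in an ending like _2 or _b are one class to them, and where a whole thing is asked for, a point or a joint stands for the part that bears it (a point fixed in the world has none). Each returns a list of dicts, best first, with "p" (0 to 1); they miss things now and then, are a little off and sometimes report something else, mostly with a low value. They report only what shows in the picture. A call takes as long as a camera call. They do not tell look-alikes from the thing itself.
- ctrl.recognise(camera, label): "xy" ([column, row] in pixels, amid what is visible of it).
- ctrl.mark_of(camera, label): "xy" ([column, row] in pixels: a listed point, or the origin of a listed thing).
The state is a dict: "t": time; "joints": joint angles; "joint_velocities": joint speeds; "effort": joint torques, N m; "position": TCP position; "tool_rot": TCP orientation; "ft_force": force on the tool from outside, world axes, zero at the start; "moment": the same for the moment, N m; "opening": finger opening in m; "finger_force": force on a finger pad.
Only numpy, scipy, OpenCV 4.12 (cv2) and the standard library are available. Lean on these libraries where they do the work, as an engineer would, in place of code of your own. Each camera call takes 0.05 s, during which the arm holds its last target. There are 200 camera calls.

## Working session

There is one attempt and no reset: what is moved stays moved. The work goes in short steps, Python scripts to look and compute and a tool call to move; the robot and the scene stay as the last step left them, time stands still between calls to the robot, and variables do not carry over. Pictures are saved under pics/ and viewed, at most 14 in all, crops included, and the job is handed in when it is done.

Besides the shell and the picture viewer there is one more tool, called after "Emit:" in YAML: its name, and indented under it one key for each argument. apply_moves: Moves the arm, as the interface text tells. Its arguments: {"type":"object","properties":{"deltas":{"type":"array","items":{"type":"array"}},"newtons":{"type":"number"}},"required":["deltas"]}

```bash
mkdir -p pics; cat > h.py <<'E'
import numpy as np,cv2
from station import ctrl
def snap(cam,name=None):
    p,d=ctrl.snapshot(cam)
    if name: cv2.imwrite('pics/%s.png'%name,cv2.cvtColor(p,cv2.COLOR_RGB2BGR))
    return p,d
def world(cam,uv,d=None,z=None):
    """pixel(s) -> world, by depth along the axis or on plane z"""
    i=ctrl.camera_info(cam);K=np.array(i['K'],float);uv=np.atleast_2d(np.array(uv,float))
    s=(uv-K[:2,2])/[K[0,0],K[1,1]];q=s.copy()
    for _ in range(20): q=s/(1+i['k1']*(q**2).sum(1,keepdims=True))
    A=i['attitude'];A=np.array(A,float)
    if A.shape!=(3,3):
        from scipy.spatial.transform import Rotation as R
        A=R.from_euler('xyz',A,degrees=True).as_matrix()
    r=np.c_[q[:,0],-q[:,1],-np.ones(len(q))]@A.T
    e=np.array(i['eye'],float)
    t=np.atleast_1d(d) if d is not None else (z-e[2])/r[:,2]
    return e+r*np.reshape(t,(-1,1))
E
python3 - <<'E'
from h import *
for c in('side','top'):
    print(ctrl.camera_info(c)); snap(c,c+'0')
print(ctrl.sense(), ctrl.finger_overhang)
for n in['pot1','label1','scoop1','tray_pots','beaker','caddy','brush','jar','dishes']:
    for c in ['top']:
        print(n,c,[(np.round(r['xy']).tolist(),round(r['p'],2)) for r in ctrl.recognise(c,n)])
E
```

```text
{'K': array([[468.55673676,   0.        , 319.58723449],
       [  0.        , 468.55673676, 196.50469096],
       [  0.        ,   0.        ,   1.        ]]), 'k1': -0.1264182424119093, 'eye': array([0.07720526, 1.09339801, 0.69266393]), 'attitude': array([  60.9987016 ,   -0.94986421, -159.41720619])}
{'K': array([[487.53738838,   0.        , 319.14964012],
       [  0.        , 487.53738838, 199.87917971],
       [  0.        ,   0.        ,   1.        ]]), 'k1': 0.046332907754829324, 'eye': array([0.27735184, 0.00396489, 1.46051342]), 'attitude': array([  7.30048619,   0.94004354, -91.16820108])}
{'t': 0.1, 'joints': array([69.06945233, 33.9208284 ,  2.76814599, 92.23041464, -1.90656832,
       54.0149252 , -1.93039231]), 'joint_velocities': array([ 0.01940696, -0.10898011,  0.13002692, -0.17588384, -0.07193245,
        0.01926436,  0.13790996]), 'effort': array([ 4.80251969e-03, -5.49992895e+01,  1.55313648e+00, -1.98824805e+01,
        9.64201579e-03,  3.78552460e-03, -3.20158897e-06]), 'position': array([ 0.19444121, -0.69766618,  0.24424211]), 'tool_rot': array([-1.79880193e+02,  8.09279266e-03,  1.55788165e+01]), 'ft_force': array([0.43149856, 0.08319713, 0.1490828 ]), 'moment': array([0.01898629, 0.03706074, 0.00625233]), 'finger_force': 0.0, 'opening': 0.08568766386139233} 0.014
pot1 top [([463.0, 180.0], 0.91), ([379.0, 174.0], 0.8), ([328.0, 210.0], 0.65)]
label1 top [([190.0, 199.0], 0.83), ([396.0, 251.0], 0.82), ([445.0, 288.0], 0.78), ([414.0, 145.0], 0.64), ([391.0, 212.0], 0.59)]
scoop1 top [([304.0, 109.0], 0.93), ([265.0, 173.0], 0.83)]
tray_pots top [([450.0, 202.0], 0.76)]
beaker top [([238.0, 133.0], 0.92), ([264.0, 175.0], 0.44)]
caddy top [([408.0, 144.0], 0.89), ([306.0, 107.0], 0.59), ([322.0, 119.0], 0.49)]
brush top [([448.0, 204.0], 0.74), ([422.0, 134.0], 0.55), ([459.0, 140.0], 0.41)]
jar top [([181.0, 137.0], 0.79)]
dishes top [([458.0, 137.0], 0.59)]
```

```bash
cd pics; python3 -c "
import cv2
a=cv2.imread('top0.png');cv2.imwrite('top0b.png',cv2.resize(a[60:320,130:520],(780,520),interpolation=cv2.INTER_CUBIC))"
```

```text
(no output)
```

View pics/top0b.png

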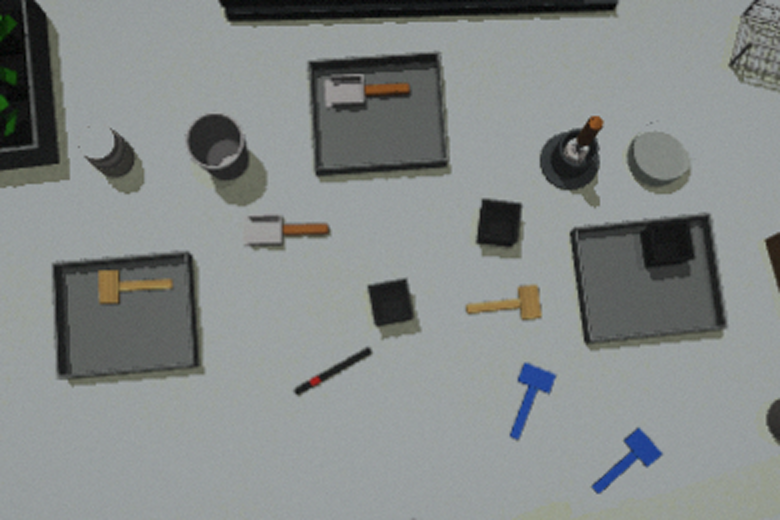

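View pics/side0.png

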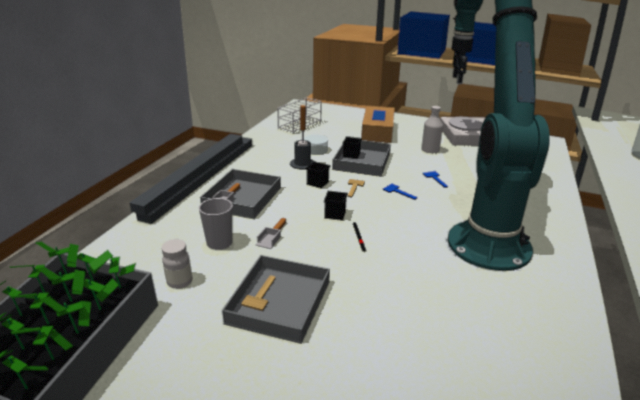

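The top view (crop at 2×, offset 130,60) shows these positions:
- **Loose on the bench:** a scoop (288,231), two pots (499,222) and (390,302), and one wooden label (505,303).
- **Not part of the job:** two blue look-alikes and a pen.
- **Trays:** labels (127,315), scoops (378,115), pots (648,280).
- **Other things:** beaker (217,145), caddy with leaning brush (575,155), dishes (659,157), jar (110,152).

Next I'll measure them with depth.

```bash
cat >> h.py <<'E'
def cloud(cam,p,d):
    v,u=np.mgrid[:400,:640]
    P=world(cam,np.c_[u.ravel(),v.ravel()],d=d.ravel()).reshape(400,640,3)
    P[d==0]=np.nan
    return P
def blobs(P,zmin,zmax=0.4,amin=25,lim=(0.3,1.1,-0.9,0.9)):
    m=(P[...,2]>zmin)&(P[...,2]<zmax)&(P[...,0]>lim[0])&(P[...,0]<lim[1])&(P[...,1]>lim[2])&(P[...,1]<lim[3])
    n,L,S,C=cv2.connectedComponentsWithStats(m.astype(np.uint8))
    out=[]
    for i in range(1,n):
        if S[i,4]<amin: continue
        Q=P[L==i]; r=cv2.minAreaRect(Q[:,:2].astype(np.float32))
        out.append((C[i].round().tolist(),S[i,4],np.round(r[0],3).tolist(),np.round(r[1],3).tolist(),round(r[2],1),Q[:,2].max().round(3)))
    return out
E
python3 - <<'E'
from h import *
p,d=snap('top'); np.savez('top.npz',p=p,d=d)
P=cloud('top',p,d)
print('bench z',[P[r,c].round(4).tolist() for r,c in((300,250),(200,300),(150,350),(60+210,130+300))], (d==0).mean())
for b in blobs(P,0.0045): print(b)
print('high')
for b in blobs(P,0.05): print(b)
p,d=snap('side'); np.savez('side.npz',p=p,d=d)
P=cloud('side',p,d)
print('side high')
for b in blobs(P,0.085): print(b)
for n in ['brush_tip','brush','caddy','beaker']:
  for c in('top','side'):
    print(n,c,[(np.round(r['xy'],1).tolist(),round(r['p'],2)) for r in ctrl.mark_of(c,n)])
E
```

```text
bench z [[0.1731, 0.2326, 0.0062], [0.4662, 0.0821, -0.0024], [0.6158, -0.0731, 0.0026], [0.2494, -0.2984, -0.0013]] 0.00403125
([337.0, 54.0], np.int32(5157), [0.917, -0.043], [0.099, 0.628], 0.5, np.float64(0.073))
([86.0, 104.0], np.int32(12258), [0.785, 0.705], [0.323, 0.383], 3.5, np.float64(0.166))
([535.0, 81.0], np.int32(1336), [0.814, -0.641], [0.223, 0.132], 72.9, np.float64(0.099))
([317.0, 115.0], np.int32(2227), [0.722, 0.021], [0.19, 0.207], 2.9, np.float64(0.052))
([238.0, 132.0], np.int32(793), [0.673, 0.265], [0.12, 0.096], 21.9, np.float64(0.118))
([417.0, 137.0], np.int32(654), [0.646, -0.268], [0.097, 0.086], 14.5, np.float64(0.217))
([460.0, 136.0], np.int32(845), [0.645, -0.407], [0.089, 0.106], 17.1, np.float64(0.054))
([183.0, 135.0], np.int32(519), [0.659, 0.425], [0.059, 0.07], 29.7, np.float64(0.108))
([380.0, 170.0], np.int32(341), [0.549, -0.156], [0.058, 0.072], 82.3, np.float64(0.067))
([562.0, 188.0], np.int32(3866), [0.485, -0.693], [0.132, 0.276], 10.6, np.float64(0.081))
([271.0, 174.0], np.int32(293), [0.544, 0.163], [0.131, 0.044], 89.8, np.float6
[... 1918 characters left out ...]
, [0.79, 0.758], [0.016, 0.073], 62.9, np.float64(0.154))
([37.0, 334.0], np.int32(723), [0.711, 0.767], [0.128, 0.062], 6.7, np.float64(0.162))
([4.0, 353.0], np.int32(38), [0.71, 0.819], [0.016, 0.066], 57.4, np.float64(0.155))
([20.0, 366.0], np.int32(339), [0.674, 0.813], [0.051, 0.05], 78.4, np.float64(0.144))
([3.0, 398.0], np.int32(26), [0.677, 0.867], [0.019, 0.006], 13.7, np.float64(0.093))
brush_tip top []
brush_tip side []
brush top [([273.6, 174.7], 0.66), ([415.9, 141.7], 0.48)]
brush side [([240.2, 198.6], 0.56)]
caddy top [([413.2, 140.8], 0.95)]
caddy side [([302.2, 162.5], 0.68)]
beaker top [([243.3, 141.9], 0.79)]
beaker side [([218.9, 243.0], 0.72), ([364.0, 161.6], 0.58)]
```

```bash
cat >> h.py <<'E'
def go(x,y,z,yaw):
    s=ctrl.sense();t=np.radians(s['tool_rot'][2])
    from scipy.spatial.transform import Rotation as R
    M=R.from_euler('xyz',s['tool_rot'],degrees=True).as_matrix()
    d=M.T@(np.array([x,y,z])-s['position'])
    r=(s['tool_rot'][2]-yaw+90)%180-90
    print('delta',d.round(4).tolist(),'roll',round(np.radians(r),4),'rows',max(np.linalg.norm(d)/.05,abs(r)/8.59).round(1),'t',s['t'],'J7',s['joints'][6].round(1))
E
python3 - <<'E'
from h import *
print('caddy',world('top',[413.2,140.8],z=0),world('side',[302.2,162.5],z=0))
print('beaker',world('top',[243.3,141.9],z=0),world('side',[218.9,243.0],z=0))
for c in('top','side'):
    f=np.load(c+'.npz');p,d=f['p'],f['d'];P=cloud(c,p,d)
    def sel(cx,cy,r,z0,z1):
        m=(np.hypot(P[...,0]-cx,P[...,1]-cy)<r)&(P[...,2]>z0)&(P[...,2]<z1)
        return P[m]
    for z0,z1 in((.1,.13),(.13,.16),(.16,.19),(.19,.23)):
        Q=sel(.642,-.268,.06,z0,z1)
        if len(Q): print(c,'brush',len(Q),Q.mean(0).round(4),Q[:,2].max().round(3))
    for nm,cx,cy,z0 in(('caddyrim',.642,-.268,.068),('beakrim',.657,.252,.095)):
        Q=sel(cx,cy,.07,z0,z0+.03)
        (a,b),r=cv2.minEnclosingCircle(Q[:,:2].astype(np.float32));print(c,nm,round(a,4),round(b,4),round(r,4))
# trays from rim corners at z=.04
T={'pots':[(572,232),(709,215),(724,325),(588,343)],'labels':[(53,264),(189,254),(200,368),(59,377)],'scoops':[(309,62),(440,54),(448,165),(317,173)]}
for k,v in T.items():
    W=world('top',np.array(v)/2+[130,60],z=.04)[:,:2]
    print(k,W.mean(0).round(3),'yaw',np.degrees(np.arctan2(*(W[0]-W[3])[::-1])).round(1),W.round(3).tolist())
# colour blobs
f=np.load('top.npz');h=cv2.cvtColor(f['p'],cv2.COLOR_RGB2HSV)
m=((h[...,0]<28)&(h[...,1]>90)).astype(np.uint8)
n,L,S,C=cv2.connectedComponentsWithStats(m)
for i in range(1,n):
    if S[i,4]>20:
        v,u=np.nonzero(L==i);W=world('top',np.c_[u,v],z=.01)[:,:2].astype(np.float32);r=cv2.minAreaRect(W)
        print(C[i].round(),S[i,4],W.mean(0).round(3),np.round(r[0],3),np.round(r[1],3),round(r[2],1))
E
```

```text
caddy [[ 0.64016228 -0.26650152  0.        ]] [[ 0.64873292 -0.28770159  0.        ]]
beaker [[0.64957557 0.2532687  0.        ]] [[0.6596751  0.25045996 0.        ]]
top brush 4 [ 0.6368 -0.2655  0.1027] 0.109
top brush 26 [ 0.6339 -0.2627  0.1465] 0.16
top brush 26 [ 0.6339 -0.2623  0.1767] 0.189
top brush 59 [ 0.6378 -0.2652  0.2079] 0.217
top caddyrim 0.6415 -0.2694 0.0298
top beakrim 0.6572 0.2531 0.0432
side brush 16 [ 0.6389 -0.2673  0.1156] 0.13
side brush 45 [ 0.6376 -0.2632  0.146 ] 0.159
side brush 53 [ 0.637  -0.2627  0.1747] 0.19
side brush 54 [ 0.6381 -0.2641  0.2049] 0.219
side caddyrim 0.6427 -0.2699 0.0324
side beakrim 0.6577 0.252 0.0449
pots [ 0.453 -0.369] yaw 5.4 [[0.524, -0.263], [0.545, -0.463], [0.383, -0.474], [0.361, -0.278]]
labels [0.416 0.395] yaw 4.3 [[0.494, 0.502], [0.504, 0.302], [0.336, 0.285], [0.328, 0.49]]
scoops [0.712 0.018] yaw 3.3 [[0.794, 0.121], [0.801, -0.076], [0.63, -0.084], [0.622, 0.112]]
[638.  66.] 71 [ 0.849 -0.943] [ 0.836 -0.94 ] [0.009 0.1  ] 85.1
[323. 104.] 126 [0.759 0.007] [0.759 0.006] [0.068 0.016] 88.5
[  6. 151.] 747 [0.634 0.965] [0.638 0.962] [0.193 0.041] 3.1
[425. 125.] 99 [ 0.687 -0.301] [ 0.686 -0.301] [0.02  0.052] 53.1
[562. 188.] 3005 [ 0.483 -0.692] [ 0.484 -0.693] [0.125 0.264] 11.4
[282. 174.] 118 [0.544 0.135] [0.544 0.135] [0.067 0.015] 88.7
[192. 203.] 301 [0.464 0.407] [0.463 0.391] [0.109 0.048] 88.7
[  3. 249.] 729 [0.341 0.956] [0.293 0.948] [0.38  0.026] 3.6
[387. 212.] 262 [ 0.424 -0.176] [ 0.426 -0.16 ] [0.107 0.048] 88.8
[287. 250.] 22 [0.315 0.122] [0.315 0.122] [0.01  0.017] 43.8
```

```bash
python3 -c "
from h import *
go(.639,-.265,.30,60)"
```

```text
delta [0.5444, -0.2982, -0.0547] roll -0.7754 rows 12.5 t 1.05 J7 -1.9
```

Emit:
apply_moves:
  deltas:
    - [[0.04, -0.03, -0.055], -0.1, 1]
    - [[0.09, -0.06, -0.055], -0.2, 1]
    - [[0.14, -0.08, -0.055], -0.3, 1]
    - [[0.18, -0.1, -0.055], -0.4, 1]
    - [[0.22, -0.12, -0.055], -0.5, 1]
    - [[0.26, -0.14, -0.055], -0.6, 1]
    - [[0.3, -0.165, -0.055], -0.7, 1]
    - [[0.34, -0.187, -0.055], -0.775, 1]
    - [[0.38, -0.21, -0.055], -0.775, 1]
    - [[0.42, -0.23, -0.055], -0.775, 1]
    - [[0.46, -0.25, -0.055], -0.775, 1]
    - [[0.5, -0.275, -0.055], -0.775, 1]
    - [[0.544, -0.298, -0.055], -0.775, 1]
    - [[0.544, -0.298, -0.055], -0.775, 1]
    - [[0.544, -0.298, -0.055], -0.775, 1]
    - [[0.544, -0.298, -0.055], -0.775, 1]
    - [[0.544, -0.298, -0.055], -0.775, 1]
  newtons: 40

```text
t: 2.75
position: [0.6372, -0.2676, 0.3002]
tool_rot: [-180.0, 0.1, 59.8]
ft_force: [0.3, -0.9, -0.4]
opening: 0.0852
finger_force: 0.0
```

```bash
python3 -c "
from h import *
go(.639,-.265,.168,60)"
```

```text
delta [0.0034, 0.0003, 0.1322] roll -0.0038 rows 2.6 t 2.75 J7 -17.8
```

Emit:
apply_moves:
  deltas:
    - [[0.003, 0, 0.04], 0, 1]
    - [[0.003, 0, 0.08], 0, 1]
    - [[0.003, 0, 0.11], 0, 1]
    - [[0.003, 0, 0.132], 0, 1]
    - [[0.003, 0, 0.132], 0, 1]
    - [[0.003, 0, 0.132], 0, 0.1]
    - [[0.003, 0, 0.132], 0, 0]
    - [[0.003, 0, 0.132], 0, 0]
    - [[0.003, 0, 0.132], 0, 0]
    - [[0.003, 0, 0.132], 0, 0]
    - [[0.003, 0, 0.132], 0, 0]
    - [[0.003, 0, 0.132], 0, 0]
    - [[0.003, 0, 0.132], 0, 0]

```text
t: 4.05
position: [0.6404, -0.2625, 0.1694]
tool_rot: [180.0, -0.0, 60.0]
ft_force: [-1.1, 1.1, 6.0]
opening: 0.0193
finger_force: 39.3
```

Emit:
apply_moves:
  deltas:
    - [[0, 0, -0.03], 0, 0]
    - [[0, 0, -0.06], 0, 0]
    - [[0, 0, -0.09], 0, 0]
    - [[0, 0, -0.12], 0, 0]
    - [[0, 0, -0.15], 0, 0]
    - [[0, 0, -0.16], 0, 0]
    - [[0, 0, -0.16], 0, 0]
    - [[0, 0, -0.16], 0, 0]

```text
t: 4.85
position: [0.6392, -0.2624, 0.3265]
tool_rot: [-179.9, 0.0, 60.0]
ft_force: [-0.4, -0.6, -0.4]
opening: 0.0189
finger_force: 39.6
```

```bash
python3 - <<'E'
from h import *
p,d=snap('side','side1')
P=cloud('side',p,d);s=ctrl.sense();x,y,z=s['position'];print(s['position'],s['opening'])
m=(np.hypot(P[...,0]-x,P[...,1]-y)<.045)
for a in np.arange(z-.19,z-.02,.02):
    Q=P[m&(P[...,2]>a)&(P[...,2]<a+.02)]
    if len(Q):print(a.round(3),len(Q),Q.mean(0).round(4),Q[:,2].min().round(3))
print(ctrl.mark_of('side','brush_tip'))
go(.6575,.2525,.33,60)
cv2.imwrite('pics/side1c.png',cv2.resize(cv2.cvtColor(p,cv2.COLOR_RGB2BGR)[40:200,220:400],(720,640)[:2] and (675,600)))
E
```

```text
[ 0.63895064 -0.26240382  0.32591613] 0.019003565903041825
0.156 5 [ 0.634  -0.2625  0.173 ] 0.17
0.176 60 [ 0.6323 -0.2593  0.1862] 0.177
0.196 55 [ 0.6333 -0.2593  0.2061] 0.196
0.216 57 [ 0.6327 -0.259   0.2261] 0.217
0.236 44 [ 0.6345 -0.262   0.2429] 0.237
0.256 19 [ 0.6362 -0.2651  0.2657] 0.256
0.276 24 [ 0.6338 -0.2614  0.288 ] 0.276
0.296 35 [ 0.6336 -0.2598  0.3055] 0.296
[{'xy': [218.3, 241.8], 'p': 0.7}, {'xy': [306.6, 117.9], 'p': 0.55}]
delta [0.4551, -0.2415, -0.0036] roll -0.0003 rows 10.3 t 4.95 J7 -17.7
```

View pics/side1c.png

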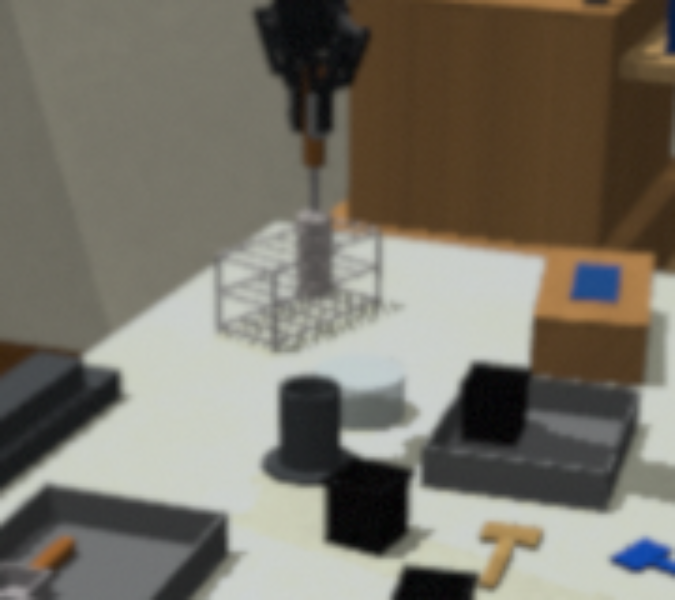

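The brush hangs straight down from the gripper, with its tip about 0.158 m below the TCP. I'm moving it over the beaker.

Emit:
apply_moves:
  deltas:
    - [[0.04, -0.021, -0.003], 0, 0]
    - [[0.08, -0.042, -0.003], 0, 0]
    - [[0.12, -0.064, -0.003], 0, 0]
    - [[0.16, -0.085, -0.003], 0, 0]
    - [[0.2, -0.106, -0.003], 0, 0]
    - [[0.24, -0.127, -0.003], 0, 0]
    - [[0.28, -0.149, -0.003], 0, 0]
    - [[0.32, -0.17, -0.003], 0, 0]
    - [[0.36, -0.191, -0.003], 0, 0]
    - [[0.4, -0.212, -0.003], 0, 0]
    - [[0.43, -0.228, -0.003], 0, 0]
    - [[0.455, -0.2415, -0.003], 0, 0]
    - [[0.455, -0.2415, -0.003], 0, 0]
    - [[0.455, -0.2415, -0.003], 0, 0]
    - [[0.455, -0.2415, -0.003], 0, 0]
    - [[0.455, -0.2415, -0.003], 0, 0]

```text
t: 6.55
position: [0.6591, 0.2498, 0.3306]
tool_rot: [180.0, 0.1, 59.8]
ft_force: [0.5, 0.8, -1.3]
opening: 0.0187
finger_force: 39.5
```

```bash
python3 -c "
from h import *
p,d=snap('side','side2')
go(.6575,.2525,.171,60)
P=cloud('side',p,d);s=ctrl.sense();x,y,z=s['position']
for a,b,c,e in((.097,.125,.6575,.2525),(.172,.2,x,y),(.2,.24,x,y)):
    Q=P[(np.hypot(P[...,0]-c,P[...,1]-e)<.06)&(P[...,2]>a)&(P[...,2]<b)];print(cv2.minEnclosingCircle(Q[:,:2].astype(np.float32)),Q.mean(0),Q[:,2].min())
"
```

```text
delta [0.0015, -0.0026, 0.1599] roll -0.003 rows 3.2 t 6.6 J7 -63.2
((0.6585111021995544, 0.25106948614120483), 0.04563475027680397) [0.65840279 0.25224077 0.10561755] 0.09720043033269021
((0.6548318266868591, 0.2460012286901474), 0.016382897272706032) [0.65080838 0.25231566 0.18966332] 0.17783584950576892
((0.6558279395103455, 0.24743734300136566), 0.01756751351058483) [0.65100848 0.25238254 0.22186061] 0.2003780582215522
```

Emit:
apply_moves:
  deltas:
    - [[0.004, -0.001, 0.04], 0, 0]
    - [[0.004, -0.001, 0.08], 0, 0]
    - [[0.004, -0.001, 0.12], 0, 0]
    - [[0.004, -0.001, 0.15], 0, 0]
    - [[0.004, -0.001, 0.162], 0, 0]
    - [[0.004, -0.001, 0.162], 0, 0]
    - [[0.004, -0.001, 0.162], 0, 0]
    - [[0.004, -0.001, 0.162], 0, 0]
    - [[0.004, -0.001, 0.162], 0, 0]

```text
t: 7.5
position: [0.6604, 0.2563, 0.1706]
tool_rot: [179.9, -0.1, 60.0]
ft_force: [-0.0, 0.1, -0.2]
opening: 0.019
finger_force: 39.4
```

Emit:
apply_moves:
  deltas:
    - [[0, -0.001, 0.002], 0, 0]
    - [[0, -0.001, 0.003], 0, 0]
    - [[0, -0.001, 0.004], 0, 0]
    - [[0, -0.001, 0.004], 0, 0]
    - [[0, -0.001, 0.004], 0, 0]

```text
t: 8.0
position: [0.6593, 0.257, 0.1662]
tool_rot: [180.0, -0.0, 60.0]
ft_force: [-0.3, 0.2, 5.8]
opening: 0.0187
finger_force: 40.1
```

Emit:
apply_moves:
  deltas:
    - [[0, 0, -0.04], 0, 0]
    - [[0, 0, -0.08], 0, 0]
    - [[0, 0, -0.094], 0, 0]
    - [[0, 0, -0.094], 0, 0]
    - [[0, 0, -0.094], 0, 0]
    - [[0, 0, -0.094], 0, 0]
    - [[0, 0, -0.06], 0, 0]
    - [[0, 0, -0.02], 0, 0]
    - [[0, 0, -0.004], 0, 0]
    - [[0, 0, -0.002], 0, 0]
    - [[0, 0, -0.002], 0, 0]
    - [[0, 0, -0.002], 0, 0]
    - [[0, 0, -0.002], 0, 0]
    - [[0, 0, -0.002], 0, 0]
    - [[0, 0, -0.04], 0, 0]
    - [[0, 0, -0.08], 0, 0]
    - [[0, 0, -0.094], 0, 0]
    - [[0, 0, -0.094], 0, 0]
    - [[0, 0, -0.094], 0, 0]
    - [[0, 0, -0.094], 0, 0]

```text
t: 10.0
position: [0.6577, 0.2557, 0.2569]
tool_rot: [-179.9, 0.2, 60.0]
ft_force: [-0.5, -0.3, -0.3]
opening: 0.0189
finger_force: 39.4
```

```bash
python3 -c "
from h import *
go(.6405,-.2665,.33,60)"
```

```text
delta [-0.461, 0.2462, -0.072] roll -0.0004 rows 10.6 t 10.0 J7 -64.9
```

Emit:
apply_moves:
  deltas:
    - [[0, 0, -0.04], 0, 0]
    - [[0, 0, -0.072], 0, 0]
    - [[0, 0, -0.072], 0, 0]
    - [[-0.04, 0.021, -0.072], 0, 0]
    - [[-0.08, 0.042, -0.072], 0, 0]
    - [[-0.12, 0.064, -0.072], 0, 0]
    - [[-0.16, 0.085, -0.072], 0, 0]
    - [[-0.2, 0.107, -0.072], 0, 0]
    - [[-0.24, 0.128, -0.072], 0, 0]
    - [[-0.28, 0.15, -0.072], 0, 0]
    - [[-0.32, 0.171, -0.072], 0, 0]
    - [[-0.36, 0.192, -0.072], 0, 0]
    - [[-0.4, 0.214, -0.072], 0, 0]
    - [[-0.44, 0.235, -0.072], 0, 0]
    - [[-0.461, 0.246, -0.072], 0, 0]
    - [[-0.461, 0.246, -0.072], 0, 0]
    - [[-0.461, 0.246, -0.072], 0, 0]
    - [[-0.461, 0.246, -0.072], 0, 0]

```text
t: 11.8
position: [0.6413, -0.263, 0.33]
tool_rot: [-179.8, -0.1, 60.1]
ft_force: [-0.5, 0.1, -0.8]
opening: 0.0184
finger_force: 39.5
```

```bash
python3 -c "
from h import *
p,d=snap('side','side3')
go(.640,-.266,.172,60)
for c in ('side','top'):
  if c=='top': p,d=snap('top')
  P=cloud(c,p,d);s=ctrl.sense();x,y,z=s['position']
  for a,b,cc,e in((.068,.1,.642,-.269),(.14,.17,x,y),(.172,.2,x,y),(.2,.24,x,y)):
    Q=P[(np.hypot(P[...,0]-cc,P[...,1]-e)<.06)&(P[...,2]>a)&(P[...,2]<b)]
    if len(Q): print(c,a,cv2.minEnclosingCircle(Q[:,:2].astype(np.float32)),Q.mean(0),Q[:,2].min())
"
```

```text
delta [-0.0037, 0.0005, 0.1584] roll 0.0031 rows 3.2 t 11.85 J7 -17.6
side 0.068 ((0.6401444673538208, -0.2726996839046478), 0.033552031964063644) [ 0.64135643 -0.26854639  0.07707735] 0.06802927523032753
side 0.172 ((0.6349645256996155, -0.26578783988952637), 0.016827311366796494) [ 0.63359705 -0.25999678  0.18977298] 0.17824222666779121
side 0.2 ((0.6329492926597595, -0.2647804617881775), 0.019817667081952095) [ 0.63302159 -0.26072142  0.22019588] 0.20014838251816297
top 0.068 ((0.6419249773025513, -0.2686799466609955), 0.028991635888814926) [ 0.63535118 -0.26438145  0.07762452] 0.06837336497364732
top 0.172 ((0.6356288194656372, -0.26506978273391724), 0.015936898067593575) [ 0.62733913 -0.25899277  0.18870651] 0.17516261397630362
top 0.2 ((0.6347898244857788, -0.2640228271484375), 0.015459584072232246) [ 0.6276103  -0.2584943   0.22068753] 0.20096545055321524
```

Emit:
apply_moves:
  deltas:
    - [[-0.002, 0.005, 0.0], 0, 0]
    - [[-0.002, 0.005, 0.03], 0, 0]
    - [[-0.002, 0.005, 0.06], 0, 0]
    - [[-0.002, 0.005, 0.09], 0, 0]
    - [[-0.002, 0.005, 0.12], 0, 0]
    - [[-0.002, 0.005, 0.145], 0, 0]
    - [[-0.002, 0.005, 0.158], 0, 0]
    - [[-0.002, 0.005, 0.158], 0, 0]
    - [[-0.002, 0.005, 0.158], 0, 0]

```text
t: 12.8
position: [0.6456, -0.2699, 0.1742]
tool_rot: [179.9, -0.0, 60.0]
ft_force: [0.7, -0.3, -0.0]
opening: 0.0193
finger_force: 39.5
```

Emit:
apply_moves:
  deltas:
    - [[0, 0, 0.004], 0, 0]
    - [[0, 0, 0.004], 0, 0]
    - [[0, 0, 0.004], 0, 0.3]
    - [[0, 0, 0.004], 0, 0.35]
    - [[0, 0, 0.004], 0, 0.5]
    - [[0, 0, 0.004], 0, 0.8]
    - [[0, 0, 0.004], 0, 1]
    - [[0, 0, 0.004], 0, 1]
    - [[0, 0, -0.03], 0, 1]
    - [[0, 0, -0.06], 0, 1]
    - [[0, 0, -0.09], 0, 1]
    - [[0, 0, -0.12], 0, 1]
    - [[0, 0, -0.14], 0, 1]
    - [[0, 0, -0.14], 0, 1]

```text
t: 14.2
position: [0.6467, -0.2704, 0.3173]
tool_rot: [179.6, -0.1, 60.0]
ft_force: [0.1, -0.4, 0.5]
opening: 0.0853
finger_force: 0.0
```

```bash
python3 - <<'E'
from h import *
p,d=snap('side','side4');pt,dt=snap('top')
cv2.imwrite('pics/s4.png',cv2.resize(cv2.cvtColor(p,cv2.COLOR_RGB2BGR)[80:280,150:410],(780,600)))
P=cloud('top',pt,dt)
for b in blobs(P,.05):
    if b[1]<500: print(b)
E
```

```text
([432.0, 108.0], np.int32(48), [0.62, -0.243], [0.014, 0.018], 54.8, np.float64(0.398))
([442.0, 112.0], np.int32(41), [0.61, -0.263], [0.01, 0.02], 56.8, np.float64(0.399))
([237.0, 130.0], np.int32(463), [0.658, 0.253], [0.085, 0.081], 42.8, np.float64(0.12))
([181.0, 133.0], np.int32(424), [0.659, 0.422], [0.057, 0.057], 89.3, np.float64(0.108))
([380.0, 169.0], np.int32(176), [0.542, -0.155], [0.058, 0.058], 81.3, np.float64(0.066))
([325.0, 210.0], np.int32(162), [0.428, 0.006], [0.058, 0.058], 9.1, np.float64(0.066))
```

View pics/s4.png

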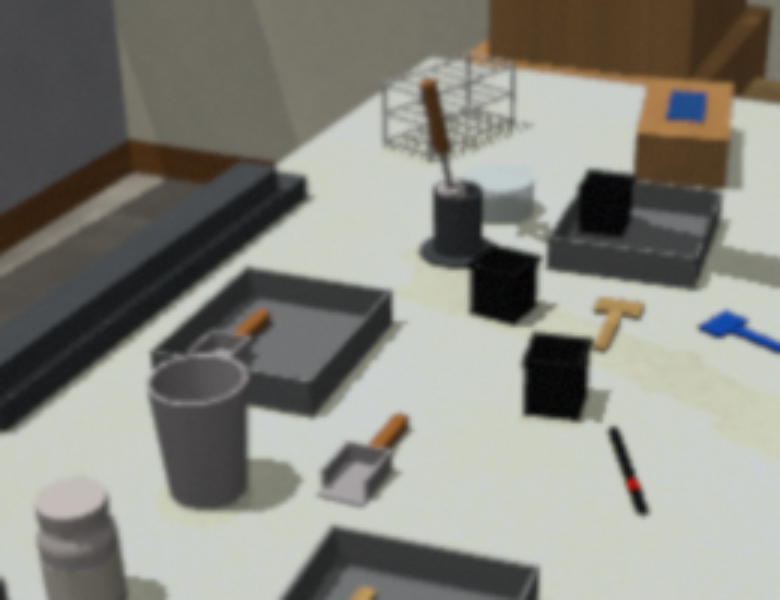

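```bash
python3 -c "
from h import *
go(.542,-.155,.25,82)"
```

```text
delta [0.0482, -0.1462, 0.0632] roll -0.3844 rows 3.3 t 14.3 J7 -17.6
```

Emit:
apply_moves:
  deltas:
    - [[0.016, -0.05, 0.0], -0.12, 1]
    - [[0.032, -0.1, 0.0], -0.25, 1]
    - [[0.048, -0.146, 0.02], -0.384, 1]
    - [[0.048, -0.146, 0.06], -0.384, 1]
    - [[0.048, -0.146, 0.1], -0.384, 1]
    - [[0.048, -0.146, 0.14], -0.384, 1]
    - [[0.048, -0.146, 0.18], -0.384, 1]
    - [[0.048, -0.146, 0.22], -0.384, 1]
    - [[0.048, -0.146, 0.245], -0.384, 1]
    - [[0.048, -0.146, 0.262], -0.384, 1]
    - [[0.048, -0.146, 0.262], -0.384, 1]
    - [[0.048, -0.146, 0.262], -0.384, 1]
  newtons: 25

```text
t: 15.5
position: [0.5413, -0.155, 0.0504]
tool_rot: [-179.9, -0.0, 82.0]
ft_force: [-1.2, 0.8, -0.4]
opening: 0.0853
finger_force: 0.0
```

Emit:
apply_moves:
  deltas:
    - [[0, 0, 0], 0, 0.5]
    - [[0, 0, 0], 0, 0.3]
    - [[0, 0, 0], 0, 0.3]
    - [[0, 0, 0], 0, 0.3]
    - [[0, 0, 0], 0, 0.3]
    - [[0, 0, 0], 0, 0.3]
    - [[0, 0, 0], 0, 0.3]

```text
t: 16.2
position: [0.5431, -0.1555, 0.0524]
tool_rot: [179.9, 0.0, 82.0]
ft_force: [-0.8, 1.2, 5.7]
opening: 0.0534
finger_force: 27.3
```

```bash
python3 -c "
from h import *
go(.416,-.4215,.061,96)"
```

```text
delta [-0.2811, -0.0887, -0.0087] roll -0.2449 rows 5.9 t 16.2 J7 -15.8
```

Emit:
apply_moves:
  deltas:
    - [[0, 0, -0.04], 0, 0.3]
    - [[0, 0, -0.08], 0, 0.3]
    - [[-0.02, -0.006, -0.12], 0, 0.3]
    - [[-0.06, -0.019, -0.12], -0.05, 0.3]
    - [[-0.1, -0.031, -0.12], -0.1, 0.3]
    - [[-0.14, -0.044, -0.12], -0.15, 0.3]
    - [[-0.18, -0.057, -0.12], -0.2, 0.3]
    - [[-0.22, -0.07, -0.12], -0.245, 0.3]
    - [[-0.26, -0.082, -0.12], -0.245, 0.3]
    - [[-0.281, -0.089, -0.12], -0.245, 0.3]
    - [[-0.281, -0.089, -0.12], -0.245, 0.3]
    - [[-0.281, -0.089, -0.09], -0.245, 0.3]
    - [[-0.281, -0.089, -0.06], -0.245, 0.3]
    - [[-0.281, -0.089, -0.03], -0.245, 0.3]
    - [[-0.281, -0.089, -0.01], -0.245, 0.3]
    - [[-0.281, -0.089, -0.008], -0.245, 0.3]
    - [[-0.281, -0.089, -0.008], -0.245, 0.3]

```text
t: 17.9
position: [0.4154, -0.4199, 0.0592]
tool_rot: [-180.0, -0.1, 96.1]
ft_force: [0.8, 0.4, -0.0]
opening: 0.054
finger_force: 27.0
```

Emit:
apply_moves:
  deltas:
    - [[0, 0, 0], 0, 0.75]
    - [[0, 0, 0], 0, 0.78]
    - [[0, 0, 0], 0, 0.78]
    - [[0, 0, -0.03], 0, 0.78]
    - [[0, 0, -0.07], 0, 0.9]
    - [[0, 0, -0.1], 0, 1]
    - [[0, 0, -0.1], 0, 1]

```text
t: 18.6
position: [0.4175, -0.4232, 0.1643]
tool_rot: [179.6, 0.4, 96.0]
ft_force: [0.5, -0.4, 0.3]
opening: 0.0856
finger_force: 0.0
```

```bash
python3 -c "
from h import *
p,d=snap('top')
for b in blobs(cloud('top',p,d),.05,.09):
    if b[1]<500: print(b)
go(.428,.006,.16,99)"
```

```text
([511.0, 58.0], np.int32(26), [0.857, -0.545], [0.015, 0.028], 31.3, np.float64(0.09))
([83.0, 66.0], np.int32(81), [0.873, 0.716], [0.04, 0.011], 85.4, np.float64(0.09))
([28.0, 70.0], np.int32(87), [0.857, 0.863], [0.02, 0.055], 18.4, np.float64(0.09))
([567.0, 75.0], np.int32(32), [0.806, -0.693], [0.021, 0.045], 24.1, np.float64(0.09))
([563.0, 98.0], np.int32(34), [0.737, -0.682], [0.013, 0.029], 4.2, np.float64(0.09))
([23.0, 123.0], np.int32(30), [0.697, 0.873], [0.012, 0.026], 89.6, np.float64(0.09))
([234.0, 126.0], np.int32(158), [0.673, 0.263], [0.039, 0.074], 31.8, np.float64(0.089))
([186.0, 138.0], np.int32(141), [0.653, 0.414], [0.035, 0.059], 48.0, np.float64(0.09))
([418.0, 135.0], np.int32(286), [0.64, -0.268], [0.055, 0.056], 2.9, np.float64(0.09))
([246.0, 142.0], np.int32(64), [0.634, 0.237], [0.024, 0.07], 34.1, np.float64(0.089))
([465.0, 180.0], np.int32(200), [0.505, -0.398], [0.059, 0.06], 5.2, np.float64(0.07))
([325.0, 210.0], np.int32(160), [0.428, 0.006], [0.058, 0.058], 9.2, np.float64(0.067))
([475.0, 211.0], np.int32(215), [0.415, -0.419], [0.058, 0.062], 5.7, np.float64(0.07))
delta [0.4248, 0.0564, 0.0005] roll -0.0526 rows 8.6 t 18.65 J7 28.8
```

```bash
python3 -c "
from h import *
go(.436,.007,.16,9.2)"
```

```text
delta [0.4249, 0.0644, 0.0005] roll 1.5147 rows 10.1 t 18.65 J7 28.8
```

Emit:
apply_moves:
  deltas:
    - [[0.04, 0.006, 0], 0.14, 1]
    - [[0.08, 0.012, 0], 0.28, 1]
    - [[0.12, 0.018, 0], 0.42, 1]
    - [[0.16, 0.024, 0], 0.56, 1]
    - [[0.2, 0.03, 0], 0.7, 1]
    - [[0.24, 0.036, 0], 0.84, 1]
    - [[0.28, 0.042, 0], 0.98, 1]
    - [[0.32, 0.049, 0], 1.12, 1]
    - [[0.36, 0.055, 0], 1.26, 1]
    - [[0.4, 0.061, 0], 1.4, 1]
    - [[0.425, 0.064, 0], 1.515, 1]
    - [[0.425, 0.064, 0], 1.515, 1]
    - [[0.425, 0.064, 0.04], 1.515, 1]
    - [[0.425, 0.064, 0.07], 1.515, 1]
    - [[0.425, 0.064, 0.1], 1.515, 1]
    - [[0.425, 0.064, 0.11], 1.515, 1]
    - [[0.425, 0.064, 0.11], 1.515, 1]
    - [[0.425, 0.064, 0.11], 1.515, 1]

```text
t: 20.45
position: [0.4341, 0.0076, 0.0497]
tool_rot: [180.0, -0.0, 9.2]
ft_force: [0.2, -0.5, 0.4]
opening: 0.0851
finger_force: 0.0
```

Emit:
apply_moves:
  deltas:
    - [[0, 0, 0], 0, 0.5]
    - [[0, 0, 0], 0, 0.3]
    - [[0, 0, 0], 0, 0.3]
    - [[0, 0, 0], 0, 0.3]
    - [[0, 0, 0], 0, 0.3]
    - [[0, 0, 0], 0, 0.3]
    - [[0, 0, 0], 0, 0.3]

```text
t: 21.15
position: [0.4347, 0.0082, 0.0504]
tool_rot: [180.0, -0.1, 9.2]
ft_force: [-0.9, -0.6, 6.2]
opening: 0.0535
finger_force: 26.0
```

```bash
python3 -c "
from h import *
go(.414,-.3315,.06,6)"
```

```text
delta [-0.0748, 0.332, -0.0097] roll 0.0562 rows 6.8 t 21.15 J7 -84.2
```

Emit:
apply_moves:
  deltas:
    - [[0, 0, -0.04], 0, 0.3]
    - [[0, 0, -0.08], 0, 0.3]
    - [[-0.005, 0.02, -0.11], 0, 0.3]
    - [[-0.014, 0.06, -0.11], 0, 0.3]
    - [[-0.023, 0.1, -0.11], 0, 0.3]
    - [[-0.032, 0.14, -0.11], 0, 0.3]
    - [[-0.041, 0.18, -0.11], 0.02, 0.3]
    - [[-0.05, 0.22, -0.11], 0.04, 0.3]
    - [[-0.059, 0.26, -0.11], 0.056, 0.3]
    - [[-0.068, 0.3, -0.11], 0.056, 0.3]
    - [[-0.075, 0.332, -0.11], 0.056, 0.3]
    - [[-0.075, 0.332, -0.11], 0.056, 0.3]
    - [[-0.075, 0.332, -0.08], 0.056, 0.3]
    - [[-0.075, 0.332, -0.05], 0.056, 0.3]
    - [[-0.075, 0.332, -0.02], 0.056, 0.3]
    - [[-0.075, 0.332, -0.01], 0.056, 0.3]
    - [[-0.075, 0.332, -0.009], 0.056, 0.3]
    - [[-0.075, 0.332, -0.009], 0.056, 0.3]

```text
t: 22.95
position: [0.4136, -0.3314, 0.0591]
tool_rot: [180.0, -0.0, 6.0]
ft_force: [-0.0, 0.0, 0.5]
opening: 0.0538
finger_force: 27.5
```

Emit:
apply_moves:
  deltas:
    - [[0, 0, 0], 0, 0.75]
    - [[0, 0, 0], 0, 0.76]
    - [[0, 0, 0], 0, 0.76]
    - [[0, 0, -0.03], 0, 0.76]
    - [[0, 0, -0.07], 0, 0.9]
    - [[0, 0, -0.1], 0, 1]
    - [[0, 0, -0.1], 0, 1]

```text
t: 23.65
position: [0.4154, -0.3334, 0.1626]
tool_rot: [179.7, -0.4, 6.0]
ft_force: [-0.7, 0.3, 0.8]
opening: 0.0855
finger_force: 0.0
```

```bash
python3 - <<'E'
from h import *
p,d=snap('top','top5')
for b in blobs(cloud('top',p,d),.05,.09,lim=(.3,.8,-.55,.2)):
    if b[1]<500: print(b)
h=cv2.cvtColor(p,cv2.COLOR_RGB2HSV)
m=((h[...,0]<28)&(h[...,1]>90)).astype(np.uint8)
n,L,S,C=cv2.connectedComponentsWithStats(m)
for i in range(1,n):
    if 20<S[i,4]<500:
        v,u=np.nonzero(L==i);W=world('top',np.c_[u,v],z=.007)[:,:2].astype(np.float32);r=cv2.minAreaRect(W)
        print(C[i].round(),S[i,4],W.mean(0).round(3),np.round(r[0],3),np.round(r[1],3),round(r[2],1))
cv2.imwrite('pics/top5c.png',cv2.resize(cv2.cvtColor(p,cv2.COLOR_RGB2BGR)[60:320,130:520],(780,520),interpolation=cv2.INTER_CUBIC))
E
```

```text
([418.0, 135.0], np.int32(293), [0.64, -0.268], [0.055, 0.054], 85.8, np.float64(0.089))
([461.0, 176.0], np.int32(108), [0.509, -0.398], [0.051, 0.059], 5.8, np.float64(0.069))
([444.0, 220.0], np.int32(98), [0.394, -0.332], [0.033, 0.059], 1.4, np.float64(0.07))
[638.  66.] 70 [ 0.85  -0.945] [ 0.837 -0.942] [0.009 0.1  ] 85.1
[323. 104.] 126 [0.76  0.007] [0.76  0.006] [0.068 0.016] 88.5
[419. 117.] 117 [ 0.713 -0.287] [ 0.712 -0.287] [0.02  0.058] 80.7
[282. 174.] 119 [0.545 0.136] [0.544 0.135] [0.067 0.015] 88.7
[191. 203.] 297 [0.465 0.408] [0.463 0.392] [0.109 0.048] 88.7
[387. 212.] 263 [ 0.424 -0.177] [ 0.421 -0.16 ] [0.048 0.108] 7.0
[287. 250.] 22 [0.315 0.122] [0.315 0.122] [0.011 0.017] 43.8
```

View pics/top5c.png

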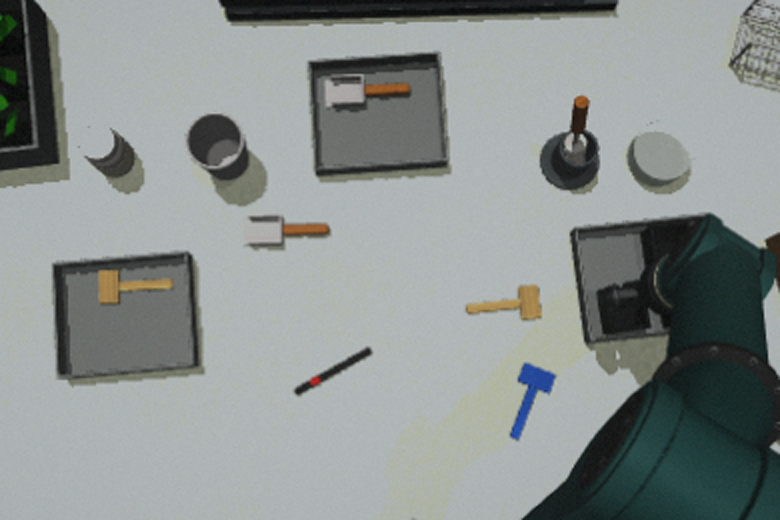

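Both pots are in the pots tray. The label is still at crop (505,303), with its head to the right. I'll grip its stem next.

```bash
python3 -c "
from h import *
go(.4226,-.173,.10,97)"
```

```text
delta [0.0246, -0.158, 0.0603] roll 1.5532 rows 10.4 t 23.7 J7 -48.1
```

Emit:
apply_moves:
  deltas:
    - [[0.003, -0.015, 0], -0.145, 1]
    - [[0.006, -0.03, 0], -0.29, 1]
    - [[0.009, -0.045, 0], -0.435, 1]
    - [[0.012, -0.06, 0], -0.58, 1]
    - [[0.015, -0.075, 0], -0.725, 1]
    - [[0.018, -0.09, 0], -0.87, 1]
    - [[0.02, -0.105, 0], -1.015, 1]
    - [[0.022, -0.12, 0], -1.16, 1]
    - [[0.024, -0.135, 0], -1.305, 1]
    - [[0.025, -0.15, 0], -1.45, 1]
    - [[0.025, -0.158, 0], -1.588, 1]
    - [[0.025, -0.158, 0], -1.588, 1]
    - [[0.025, -0.158, 0.03], -1.588, 1]
    - [[0.025, -0.158, 0.06], -1.588, 1]
    - [[0.025, -0.158, 0.09], -1.588, 1]
    - [[0.025, -0.158, 0.09], -1.588, 1]

```text
t: 25.3
position: [0.4192, -0.1716, 0.0653]
tool_rot: [-179.6, -0.1, 96.8]
ft_force: [-0.2, 0.3, -0.2]
opening: 0.0855
finger_force: 0.0
```

```bash
python3 -c "
from h import *
go(.4226,-.173,.016,97)"
```

```text
delta [-0.0019, 0.0036, 0.0493] roll -0.0026 rows 1.0 t 25.3 J7 -4.8
```

Emit:
apply_moves:
  deltas:
    - [[-0.002, 0.002, 0.025], 0, 1]
    - [[-0.002, 0.002, 0.045], 0, 0.6]
    - [[-0.002, 0.002, 0.049], 0, 0.4]
    - [[-0.002, 0.002, 0.049], 0, 0.3]
    - [[-0.002, 0.002, 0.049], 0, 0.1]
    - [[-0.002, 0.002, 0.049], 0, 0]
    - [[-0.002, 0.002, 0.049], 0, 0]
    - [[-0.002, 0.002, 0.049], 0, 0]
    - [[-0.002, 0.002, 0.049], 0, 0]
    - [[-0.002, 0.002, 0.049], 0, 0]
  newtons: 30

```text
t: 26.3
position: [0.4242, -0.1738, 0.0204]
tool_rot: [179.9, 0.1, 97.0]
ft_force: [-0.3, 0.9, 7.7]
opening: 0.0108
finger_force: 29.8
```

Emit:
apply_moves:
  deltas:
    - [[0, 0, -0.03], 0, 0]
    - [[0, 0, -0.06], 0, 0]
    - [[0, 0, -0.08], 0, 0]
    - [[0, 0, -0.08], 0, 0]

```text
t: 26.7
position: [0.425, -0.1742, 0.1019]
tool_rot: [179.7, 0.1, 96.9]
ft_force: [-0.4, -0.5, 0.3]
opening: 0.011
finger_force: 29.2
```

```bash
python3 -c "
from h import *
print(ctrl.sense()['opening'],ctrl.sense()['finger_force'])
p,d=snap('side')
cv2.imwrite('pics/s6.png',cv2.resize(cv2.cvtColor(p,cv2.COLOR_RGB2BGR)[110:230,290:450],(800,600)))
"
```

```text
0.010967957468230653 29.22582596540451
```

View pics/s6.png

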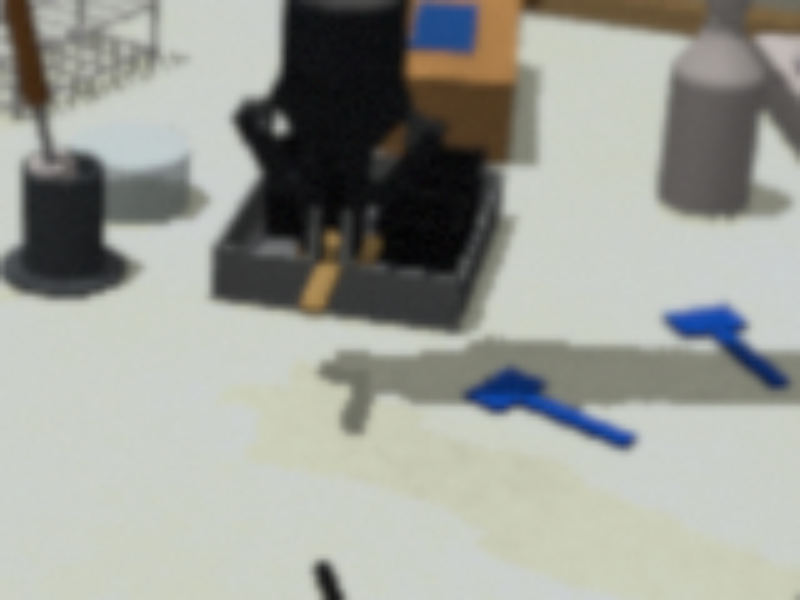

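```bash
python3 -c "
from h import *
go(.47,.08,.12,94)
go(.385,.385,.12,94)
go(.385,.385,.027,94)"
```

```text
delta [0.2466, 0.0761, -0.0194] roll 0.0514 rows 5.2 t 26.75 J7 -3.0
delta [0.5596, 0.0286, -0.02] roll 0.0514 rows 11.2 t 26.75 J7 -3.0
delta [0.5598, 0.0283, 0.073] roll 0.0514 rows 11.3 t 26.75 J7 -3.0
```

Emit:
apply_moves:
  deltas:
    - [[0.04, 0.013, -0.02], 0, 0]
    - [[0.08, 0.025, -0.02], 0, 0]
    - [[0.12, 0.037, -0.02], 0, 0]
    - [[0.16, 0.05, -0.02], 0, 0]
    - [[0.2, 0.063, -0.02], 0, 0]
    - [[0.246, 0.076, -0.02], 0, 0]
    - [[0.29, 0.07, -0.02], 0.02, 0]
    - [[0.33, 0.063, -0.02], 0.05, 0]
    - [[0.37, 0.057, -0.02], 0.05, 0]
    - [[0.41, 0.05, -0.02], 0.05, 0]
    - [[0.45, 0.044, -0.02], 0.05, 0]
    - [[0.49, 0.038, -0.02], 0.05, 0]
    - [[0.53, 0.032, -0.02], 0.05, 0]
    - [[0.56, 0.028, -0.02], 0.05, 0]
    - [[0.56, 0.028, -0.02], 0.05, 0]
    - [[0.56, 0.028, 0.01], 0.05, 0]
    - [[0.56, 0.028, 0.04], 0.05, 0]
    - [[0.56, 0.028, 0.06], 0.05, 0]
    - [[0.56, 0.028, 0.07], 0.05, 0]
    - [[0.56, 0.028, 0.072], 0.05, 0]

```text
t: 28.75
position: [0.3827, 0.3843, 0.0257]
tool_rot: [-179.9, 0.2, 94.1]
ft_force: [0.2, -0.1, -0.0]
opening: 0.0113
finger_force: 29.3
```

Emit:
apply_moves:
  deltas:
    - [[0, 0, 0.001], 0, 0]
    - [[0, 0, 0.001], 0, 0]
    - [[0, 0, 0.001], 0, 0.35]
    - [[0, 0, 0.001], 0, 0.38]
    - [[0, 0, 0.001], 0, 0.38]
    - [[0, 0, -0.03], 0, 0.38]
    - [[0, 0, -0.07], 0, 0.5]
    - [[0, 0, -0.11], 0, 1]
    - [[0, 0, -0.14], 0, 1]
    - [[0, 0, -0.14], 0, 1]

```text
t: 29.75
position: [0.3852, 0.388, 0.1717]
tool_rot: [179.6, -0.4, 94.1]
ft_force: [0.1, 0.3, -0.1]
opening: 0.0833
finger_force: 0.0
```

```bash
python3 - <<'E'
from h import *
p,d=snap('top')
h=cv2.cvtColor(p,cv2.COLOR_RGB2HSV)
m=((h[...,0]<28)&(h[...,1]>90)).astype(np.uint8)
n,L,S,C=cv2.connectedComponentsWithStats(m)
for i in range(1,n):
    if 20<S[i,4]<500:
        v,u=np.nonzero(L==i);W=world('top',np.c_[u,v],z=.012)[:,:2].astype(np.float32);r=cv2.minAreaRect(W)
        print(C[i].round(),S[i,4],W.mean(0).round(3),np.round(r[0],3),np.round(r[1],3),round(r[2],1))
v,u=np.mgrid[160:190,245:300]
P=cloud('top',p,d)[160:190,245:300].reshape(-1,3);Q=P[P[:,2]>.006]
r=cv2.minAreaRect(Q[:,:2].astype(np.float32));print('scoop',r)
cv2.imwrite('pics/t7.png',cv2.resize(cv2.cvtColor(p,cv2.COLOR_RGB2BGR)[60:260,130:390],(780,600),interpolation=cv2.INTER_CUBIC))
E
```

```text
[638.  66.] 71 [ 0.848 -0.942] [ 0.835 -0.939] [0.009 0.1  ] 85.1
[323. 104.] 126 [0.758 0.007] [0.758 0.006] [0.068 0.016] 88.5
[419. 117.] 114 [ 0.712 -0.286] [ 0.711 -0.286] [0.019 0.058] 80.7
[282. 174.] 117 [0.544 0.135] [0.543 0.135] [0.067 0.015] 88.7
[192. 202.] 280 [0.465 0.405] [0.462 0.391] [0.109 0.048] 88.7
[208. 225.] 80 [0.396 0.356] [0.397 0.354] [0.043 0.023] 50.7
[287. 250.] 22 [0.315 0.122] [0.315 0.121] [0.01  0.017] 43.8
scoop ((0.5462342500686646, 0.1645939201116562), (0.08848848193883896, 0.16415421664714813), 1.1343045234680176)
```

View pics/t7.png

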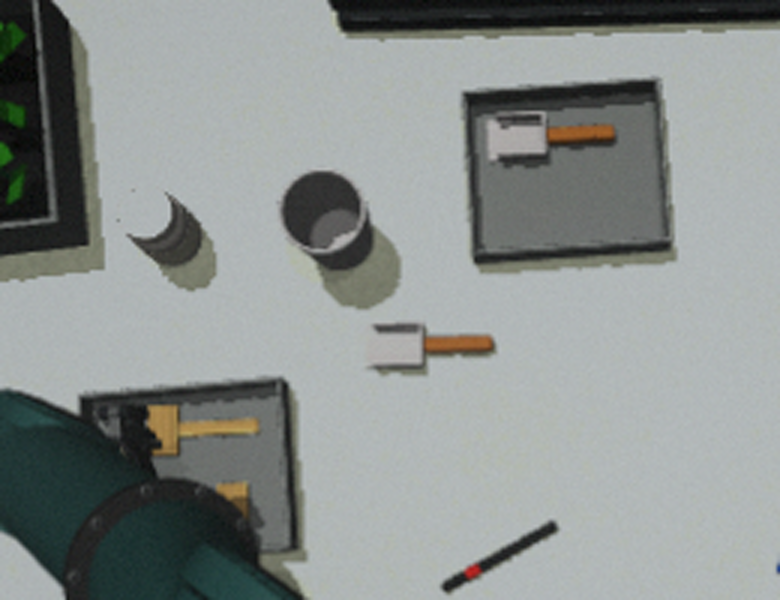

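```bash
python3 -c "
from h import *
go(.5437,.154,.1,88.7)"
```

```text
delta [-0.2439, 0.142, 0.0693] roll 0.0943 rows 5.8 t 29.8 J7 -60.0
```

Emit:
apply_moves:
  deltas:
    - [[-0.04, 0.024, 0], 0.03, 1]
    - [[-0.08, 0.047, 0], 0.06, 1]
    - [[-0.12, 0.07, 0], 0.094, 1]
    - [[-0.16, 0.094, 0], 0.094, 1]
    - [[-0.2, 0.117, 0], 0.094, 1]
    - [[-0.244, 0.142, 0.02], 0.094, 1]
    - [[-0.244, 0.142, 0.06], 0.094, 1]
    - [[-0.244, 0.142, 0.09], 0.094, 1]
    - [[-0.244, 0.142, 0.09], 0.094, 1]
    - [[-0.244, 0.142, 0.09], 0.094, 1]
    - [[-0.244, 0.142, 0.09], 0.094, 1]

```text
t: 30.9
position: [0.5429, 0.1536, 0.0782]
tool_rot: [179.9, -0.0, 88.8]
ft_force: [0.6, -0.7, 0.3]
opening: 0.0854
finger_force: 0.0
```

```bash
python3 -c "
from h import *
go(.5437,.154,.022,88.7)"
```

```text
delta [0.0004, 0.0007, 0.0562] roll 0.0019 rows 1.1 t 30.9 J7 -38.5
```

Emit:
apply_moves:
  deltas:
    - [[0, 0, 0.03], 0, 1]
    - [[0, 0, 0.05], 0, 0.6]
    - [[0, 0, 0.056], 0, 0.4]
    - [[0, 0, 0.056], 0, 0.3]
    - [[0, 0, 0.056], 0, 0.1]
    - [[0, 0, 0.056], 0, 0]
    - [[0, 0, 0.056], 0, 0]
    - [[0, 0, 0.056], 0, 0]
    - [[0, 0, 0.056], 0, 0]
  newtons: 45

```text
t: 31.8
position: [0.5437, 0.1531, 0.0228]
tool_rot: [179.8, -0.1, 88.7]
ft_force: [-1.1, -0.2, 6.6]
opening: 0.0141
finger_force: 45.3
```

```bash
python3 -c "
from h import *
go(.675,.0,.13,93)
go(.675,.0,.029,93)"
```

```text
delta [-0.1501, 0.135, -0.107] roll -0.0745 rows 4.6 t 31.8 J7 -40.4
delta [-0.1502, 0.1347, -0.006] roll -0.0745 rows 4.0 t 31.8 J7 -40.4
```

Emit:
apply_moves:
  deltas:
    - [[0, 0, -0.04], 0, 0]
    - [[0, 0, -0.08], 0, 0]
    - [[0, 0, -0.107], 0, 0]
    - [[-0.03, 0.027, -0.107], 0, 0]
    - [[-0.06, 0.054, -0.107], -0.03, 0]
    - [[-0.09, 0.081, -0.107], -0.06, 0]
    - [[-0.12, 0.108, -0.107], -0.074, 0]
    - [[-0.145, 0.132, -0.107], -0.074, 0]
    - [[-0.145, 0.132, -0.107], -0.074, 0]
    - [[-0.145, 0.132, -0.107], -0.074, 0]
    - [[-0.145, 0.132, -0.07], -0.074, 0]
    - [[-0.145, 0.132, -0.04], -0.074, 0]
    - [[-0.145, 0.132, -0.02], -0.074, 0]
    - [[-0.145, 0.132, -0.008], -0.074, 0]
    - [[-0.145, 0.132, -0.006], -0.074, 0]
    - [[-0.145, 0.132, -0.006], -0.074, 0]

```text
t: 33.4
position: [0.6713, 0.0058, 0.0278]
tool_rot: [180.0, -0.0, 93.1]
ft_force: [0.2, 0.1, -0.9]
opening: 0.0146
finger_force: 45.8
```

Emit:
apply_moves:
  deltas:
    - [[0, 0, 0], 0, 0.3]
    - [[0, 0, 0], 0, 0.4]
    - [[0, 0, 0], 0, 0.4]
    - [[0, 0, -0.03], 0, 0.4]
    - [[0, 0, -0.07], 0, 0.5]
    - [[0, 0, -0.12], 0, 1]
    - [[0, 0, -0.17], 0, 1]
    - [[0, 0, -0.22], 0, 1]
    - [[-0.04, -0.03, -0.25], 0, 1]
    - [[-0.08, -0.08, -0.25], 0, 1]
    - [[-0.12, -0.12, -0.25], 0, 1]
    - [[-0.16, -0.16, -0.25], 0, 1]
    - [[-0.2, -0.2, -0.25], 0, 1]
    - [[-0.24, -0.2, -0.25], 0, 1]
    - [[-0.28, -0.2, -0.25], 0, 1]
    - [[-0.32, -0.2, -0.25], 0, 1]
    - [[-0.36, -0.2, -0.25], 0, 1]
    - [[-0.4, -0.2, -0.25], 0, 1]
    - [[-0.44, -0.2, -0.25], 0, 1]
    - [[-0.48, -0.2, -0.25], 0, 1]

```text
t: 35.4
position: [0.4962, -0.4867, 0.2778]
tool_rot: [180.0, 0.0, 93.0]
ft_force: [-0.3, 0.6, -0.1]
opening: 0.0852
finger_force: 0.0
```

```bash
python3 - <<'E'
from h import *
p,d=snap('top')
cv2.imwrite('pics/t8.png',cv2.resize(cv2.cvtColor(p,cv2.COLOR_RGB2BGR)[60:320,130:520],(780,520),interpolation=cv2.INTER_CUBIC))
p2,d2=snap('side','s8')
P=cloud('side',p2,d2)
Q=P[(np.hypot(P[...,0]-.66,P[...,1]+.27)<.08)&(P[...,2]>.12)&(P[...,2]<.25)]
for a in(.12,.14,.16,.18,.2):
    q=Q[(Q[:,2]>a)&(Q[:,2]<a+.02)]
    if len(q):print(a,q.mean(0).round(4),len(q))
for b in blobs(cloud('top',p,d),.05,.13):
    if 100<b[1]<600: print(b)
E
```

```text
0.12 [ 0.6553 -0.256   0.1329] 22
0.14 [ 0.6566 -0.2528  0.15  ] 32
0.16 [ 0.6606 -0.2516  0.1695] 37
0.18 [ 0.6637 -0.2479  0.1903] 34
0.2 [ 0.6672 -0.2486  0.2076] 32
([539.0, 76.0], np.int32(588), [0.799, -0.618], [0.187, 0.089], 72.7, np.float64(0.099))
([27.0, 71.0], np.int32(131), [0.845, 0.868], [0.052, 0.06], 65.9, np.float64(0.13))
([237.0, 130.0], np.int32(463), [0.657, 0.253], [0.084, 0.081], 43.3, np.float64(0.119))
([181.0, 133.0], np.int32(420), [0.661, 0.421], [0.056, 0.057], 15.3, np.float64(0.108))
([418.0, 135.0], np.int32(298), [0.641, -0.268], [0.055, 0.055], 84.6, np.float64(0.129))
([465.0, 180.0], np.int32(201), [0.505, -0.398], [0.059, 0.06], 5.9, np.float64(0.071))
([475.0, 211.0], np.int32(214), [0.415, -0.42], [0.058, 0.062], 5.6, np.float64(0.072))
([444.0, 214.0], np.int32(190), [0.407, -0.33], [0.058, 0.06], 6.3, np.float64(0.074))
```

View pics/t8.png

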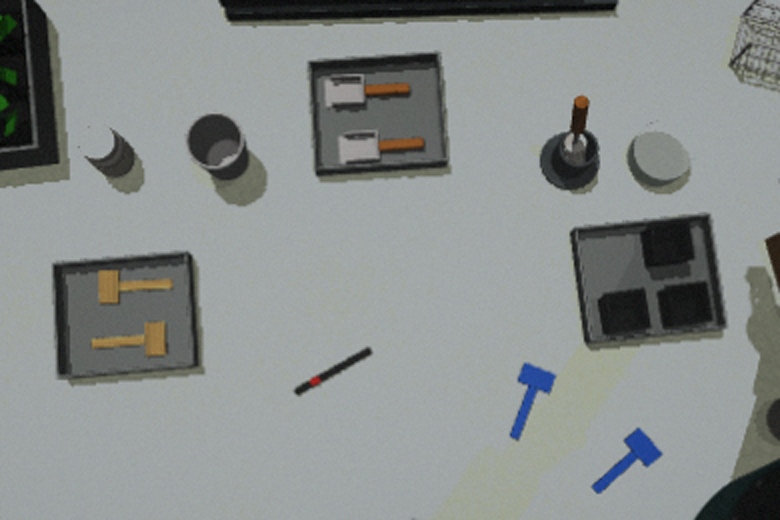

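View pics/s8.png

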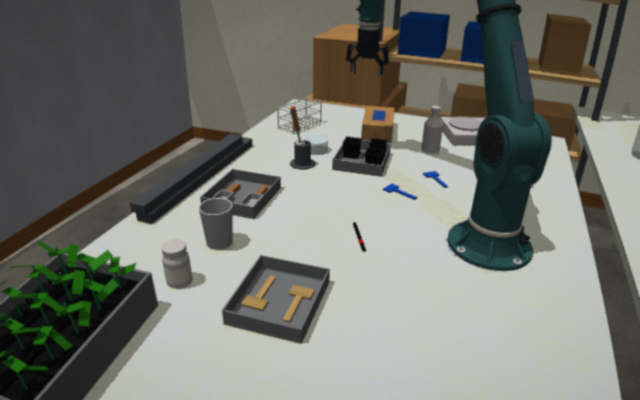

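All items are in their trays, the brush leans about 0.19 rad in the caddy (limit 0.3), and the beaker, jar and dishes haven't moved. I'm handing the job in.

```bash
python3 -c "
from station import ctrl
print(ctrl.finish_job())"
```

```text
the job is handed in; nothing more can be done
None
```

I handed the job in at about 35 s of the 210 s allowed, and no verdict came back: the beaker got its two full strokes, the brush stands head down in the caddy leaning about 0.19 rad (limit 0.3), both pots, the label and the scoop are in their trays, and the beaker, jar and dishes have not moved measurably.

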